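Wedge the spring clip off the pivot pin

ROBOT

A 6-joint arm with a two-finger parallel gripper is mounted at the origin on the work surface. World frame = base frame: x ahead of the robot, y to its left, z up, the work surface at z = 0. Lengths are in m, angles in degrees, forces in N, time in s.
With the tool pointing down it reaches from about 0.4 to 0.825 m from the base axis. Payload 7 kg.
Tool frame: the origin (TCP) lies on the centre line of the jaws, within the pads' length; the fingertips stand 8 mm ahead of it and the grasp point (between the pads) lies 11 mm behind it; z points along the fingers, y is the line along which they close (so a half turn about z gives the same grasp; the last joint's range is limited). The gripper opens to 88 mm and grips with 3 to 60 N. Pads are 19 mm wide; open, the fingers measure 130 mm over their backs; the gripper's body (78 mm by 193 mm) begins 47 mm behind the grasp point.
Start: joints at [84.173, 20.546, 0.682, 0, -70.136, -16.507], TCP at [0.257, 0.624, 0.235] pointing down, gripper open.
Joint ranges: [-176.03, 176.03], [-82.01, 121.73], [-58.28, 71.71], [-173.87, 95.51], [-174.79, -0.11], [-173.66, 173.66]. Speed limits (degrees/s): [136.94, 136.94, 172.46, 180, 180, 180].

INTERFACE

Orientations are given as [roll, pitch, yaw] about the fixed x, y, z axes, in that order (R = Rz(yaw) Ry(pitch) Rx(roll)).
In Python, from plant import telemetry, viewer, close_job, models gives the robot as it stands.
- The arm moves only by the shell command python3 -m handwheel 'ROWS' [FORCE]. ROWS is JSON, a list of rows, each an object with "grip": the closure, from -1 (fully open) to 1 (shut); "travel": the shift along the tool's x, y, z as a fraction of full scale, a list of three; "spin": the turn about the tool's z as a fraction of full scale. A call has 1 to 8 rows; each row shifts and turns the commanded pose from where the row before left it, along the tool's axes as they then stand; what a row does not reach is not made up. Full scale, the value 1, is 0.025 m for a shift and 5 degrees for a turn. A row lasts 1/8 s, in which the tool goes at most 62.5 mm and 10.7 degrees, less where a joint would pass 70% of its speed; a pose out of reach is approached as far as the arm can. A call with a number of a shift or a turn outside -1 to 1 is refused whole. A call with a gripper value outside its range is refused whole. The fingers move at their own pace and stop on an object; FORCE is the grip in N (left out, the last holds). Time passes only in rows, so rows that do not move let the fingers close. It gives the time, the measured TCP pose, the force, the opening and the grip force at its end, in the units of the state.
- telemetry.get_state(): the state, without advancing time (a new reading comes with each control period).
- viewer.capture(name): name is "side" or "top" or "wrist"; returns the picture (400x640x3 uint8, red, green, blue); there is no depth.
- viewer.calibration(name): a dict with "fx", "fy", "cx", "cy" (pixels), "T" (4x4, takes a point from camera to world coordinates); the wrist camera has in their place "T_tool_cam" (4x4, takes a point from camera to tool coordinates, whose origin is the TCP and whose axes are the flange's). Camera axes: x right, y down, z forward; pixel columns grow to the right and rows downward; lengths in m; the calibration is good to about 2 mm. A picture is of the moment at which its call begins: read the wrist's pose just before it. calibration takes no time and is no camera call.
- close_job(): hands the job in; it is judged then, once.
Trained networks look in the newest picture that a camera, given by its name, has taken for a name from the list of things; names that differ only in an ending like _2 or _b are one class to them, and where a whole thing is asked for, a point or a joint stands for the part that bears it (a point fixed in the world has none). Each returns a list of dicts, best first, with "p" (0 to 1); they miss things now and then, are a little off and sometimes report something else, mostly with a low value. They report only what shows in the picture. A call takes as long as a camera call. They do not tell look-alikes from the thing itself.
- models.find_in(camera, thing): "position" ([column, row] in pixels, amid what is visible of it).
The state is a dict: "time_s": time; "joints": joint angles; "qd": joint speeds; "joint_torque": joint torques, N m; "tcp_pos": TCP position; "eef_rot": TCP orientation; "contact_force": force on the tool from outside, world axes, zero at the start; "moment": the same for the moment, N m; "gripper_width": finger opening in m; "gripper_force": force on a finger pad.
Only numpy, scipy, OpenCV 4.12 (cv2) and the standard library are available. Lean on these libraries where they do the work, as an engineer would, in place of code of your own. Each camera call takes 0.05 s, during which the arm holds its last target. There are 200 camera calls.

TASK

Take the forked wedge from the parts tray, lay its tips lightly on the plate around the pin and slide it, always resting on that plate, under the spring clip so that it spreads the clip; then lift the clip off the pin on the wedge, and set wedge and clip down together in the tray. Feel your way with a light touch, a few newtons and never over 10 at the hand; keep your fingers off the clip, and leave the other parts where they are.

Things in the scene. Friction and masses are not known exactly. Their poses are not given: they have to be found in the camera images.
- stand: Fixed aluminium bracket block, 110 long x 64 wide mm, with an upright steel pin and, lying round the pin, a dark steel packing plate as long and wide as the block. Origin on the pin's axis at bench height; z up, +x the way the wedge is slid in. The plate's top is flat and bare from 70 mm behind the pin (-x) to 40 mm ahead, 32 mm to each side (y).
- pin_foot (a point): Point on the pin's axis 40 mm above the bench; axes as stand. The packing plate's top lies 8.5 mm below to 1 mm above it, differently each time and not measured: find it by feel. Above this point the pin has a boss 18 mm across to 4.5 mm; a groove 12.6 mm across to 9 mm; a cone widening to 17 mm across at 12.8 mm, ending at 14 mm; a slim end 12 mm across to 24.5 mm.
- clip: Flat steel spring clip, 4 mm thick, 56 g, round the pin's groove, level, its underside 4.5 mm above pin_foot, so 3.5 to 13 mm above the plate. Origin in the middle of its bore, on the underside; +x starts within 0.12 rad of the stand's. Legs sprung inward. It comes off upward over the pin's head at a pull of about 8 N, and is loose once over.
- clip_center (a point): Middle of the clip's bore (13 mm), half-way up its thickness, 2 mm above its underside; axes as clip. A bridge, x -20.5 to -12.5 mm and 46 mm wide, faces the incoming wedge; from it two legs run to x = 22 mm, one each side, their flat undersides 11.5 to 23.5 mm from the middle line (y).
- leg_left (a joint): Angle by which the clip's leg on its +y side is spread (rad): 0 relaxed, about 0.1 as it passes over the pin's head, at most 0.3.
- leg_right (a joint): The same for the leg on the -y side.
- wedge_grip (a point): Where to grip the wedge: middle of its upright black handle, 42 mm above its flat underside. The handle is 16 mm across (y), 26 mm along x, and stands from 12 to 63 mm above the underside; below it a foot 28 mm square. +x points along the fork to its tips, z up.
- wedge: Forked steel wedge, 0.22 kg, 130 mm long, lying flat in the tray. Origin on its underside below wedge_grip, same axes. Two tines 10 mm wide leave a slot 24 mm wide (y -12 to 12), open at the tips, ending at x = 22 mm in a cross block 26 mm high. Wedge, clip, pin and block are oiled (friction about 0.2).
- wedge_tip (a point): Middle between the tine tips, at x = 116 mm in the wedge's frame, 1 mm above its underside. The tines' tops slope from 2 mm thick at the tips up to 21 mm at x = 64 mm, then are level back to x = 22 mm. Slid in flat on the plate until the pin is at x = 45 to 50 mm, the wedge has spread the clip and lies right under it; lifted, it takes the clip off.
- tray: Fixed steel parts tray, 220 (x) x 300 (y) mm, rim 20 mm high, walls and floor 4 mm thick; origin under its middle at bench height. The wedge starts in it.
- bearing: Ball bearing ring, 38 mm across, 12 mm high, lying in the tray; leave alone. Origin under its middle.
- spacer: Steel spacer, 22 mm across, 24 mm high, standing in the tray; leave alone. Origin under its middle.
- spray: Grey can, 60 mm across, 170 mm high, on the bench to the left; leave alone. Origin under its middle.
- jar: Jar with a steel cap, 64 mm across, 75 mm high, on the bench to the left; leave alone. Origin under its middle.
- sleeve: Aluminium sleeve, 48 mm across, 30 mm high, on the bench near the robot; leave alone. Origin under its middle.
Things that resemble listed ones, but are neither listed nor needed, are in the scene too. Leave any turquoise look-alike of the wedge alone. There is more than one size of the clip; the one meant has the size given above.

How it is judged (in metres and radians):
On the way, in this order (a step that is already met when the one before it is completed fails the run):
1. the wedge's tips are laid on the plate in front of the clip (contact force between wedge and stand above 0.5 N and x of wedge_tip in the frame of pin_foot between -0.075 and -0.02 m), for 0.1 s.
2. the wedge, resting on the plate, is under the clip and spreads both its legs (value of joint each of leg_left, leg_right above 0.05 rad and contact force between wedge and stand above 1 N and contact force between wedge and clip above 1 N and horizontal distance between clip_center and pin_foot below 0.008 m), for 0.05 s.
3. the clip is lifted clear above the pin, riding on the wedge (z of clip_center in the frame of pin_foot above 0.029 m and contact force between wedge and clip above 0.1 N), for 0.1 s.
At the end, for the whole second after the job is handed in: The clip is off the pin and lies inside the tray, on the wedge or beside it (its centre lower than 40 mm); the wedge lies flat (within 0.1 rad) on the tray's floor with its handle and its tips inside the rim; both are released and at rest (x of clip_center in the frame of tray between -0.11 and 0.11 m and y of clip_center in the frame of tray between -0.15 and 0.15 m and height (world z) of clip_center below 0.04 m and x of wedge_grip in the frame of tray between -0.11 and 0.11 m and y of wedge_grip in the frame of tray between -0.15 and 0.15 m and x of wedge_tip in the frame of tray between -0.11 and 0.11 m and y of wedge_tip in the frame of tray between -0.15 and 0.15 m and angle between wedge_grip's own z axis and vertical below 0.1 rad and height (world z) of wedge_grip below 0.055 m and linear speed of each of wedge, clip below 0.02 m/s); the robot touches nothing.
It fails at once if a finger touches the clip (contact force between the fingers and clip above 0.5 N).
It fails at once if the wedge is pressed on the bracket, plate or pin with more than 13 N (contact force between wedge and stand above 13 N).
It fails at once if the wedge is forced against the clip with more than 13 N (contact force between wedge and clip above 13 N).
It fails at once if one of the other parts is moved more than 30 mm (distance of any of bearing, spacer, spray, jar, sleeve from where it was at the start of the episode above 0.03 m).
It also fails if it takes over 72 s, if anything falls off the work surface, if the arm or the gripper's body presses on something with over 40 N, if the wrist force passes 120 N, or if a joint passes its speed limit or range.

## Working session

There is one attempt and no reset: what is moved stays moved. The work goes in short steps, Python scripts to look and compute and a shell command to move; the robot and the scene stay as the last step left them, time stands still between calls to the robot, and variables do not carry over. Pictures are saved under pics/ and viewed, at most 10 in all, crops included, and the job is handed in when it is done.

```bash
ls; mkdir -p pics; cat > h.py <<'E'
import numpy as np, cv2
from plant import telemetry, viewer, models
from scipy.spatial.transform import Rotation as R
def cap(n,f): 
    im=viewer.capture(n); cv2.imwrite('pics/'+f,im[:,:,::-1]); return im
def camT(n,st=None):
    c=viewer.calibration(n)
    if n=='wrist':
        st=st or telemetry.get_state(); T=np.eye(4); T[:3,:3]=R.from_euler('xyz',st['eef_rot'],degrees=True).as_matrix(); T[:3,3]=st['tcp_pos']
        return c,T@np.array(c['T_tool_cam'])
    return c,np.array(c['T'])
def ray(n,px,z,st=None):
    c,T=camT(n,st); d=T[:3,:3]@np.array([(px[0]-c['cx'])/c['fx'],(px[1]-c['cy'])/c['fy'],1]); o=T[:3,3]
    return o+d*(z-o[2])/d[2]
def proj(n,P,st=None):
    c,T=camT(n,st); q=np.linalg.inv(T)@np.append(P,1); return np.array([c['fx']*q[0]/q[2]+c['cx'],c['fy']*q[1]/q[2]+c['cy']])
E
python3 - <<'E'
from h import *
s=telemetry.get_state(); print(s)
for n in ['top','side']:
    im=cap(n,n+'0.png'); print(n,np.array(viewer.calibration(n)['T']).round(3).tolist(),viewer.calibration(n)['fx'])
    for t,z in [('wedge',.03),('wedge_grip',.046),('wedge_tip',.005),('clip',.0465),('clip_center',.0465),('pin_foot',.04),('stand',.04),('tray',0),('bearing',.01),('spacer',.02)]:
        print(t,[(np.round(d['position'],1).tolist(),round(d['p'],2),ray(n,d['position'],z).round(3).tolist()) for d in models.find_in(n,t)][:4])
E
```

```text
pics
{'time_s': 0.0, 'joints': array([ 8.41726347e+01,  2.05910350e+01,  6.34594858e-01, -1.91899881e-02,
       -7.01362544e+01, -1.65045239e+01]), 'qd': array([0.08815297, 0.02206771, 0.02631939, 0.04615541, 0.01909451,
       0.01006063]), 'joint_torque': array([ 4.19389371e-04, -5.82715809e+01,  2.93070495e+01,  6.99703753e+00,
        6.97188894e-03, -1.59509377e-04]), 'tcp_pos': array([0.25635541, 0.62391722, 0.23363636]), 'eef_rot': array([ 1.79905999e+02, -9.03949710e-03, -2.23384169e+01]), 'contact_force': array([-0.8957078 , -0.11235526,  0.08607008]), 'moment': array([ 0.01613311, -0.00236964, -0.02826459]), 'gripper_force': 0.0, 'gripper_width': 0.08801421766157155}
top [[0.018, -0.989, 0.144, 0.39], [-1.0, -0.02, -0.012, -0.063], [0.015, -0.144, -0.989, 1.019], [0.0, 0.0, 0.0, 1.0]] 380.01922366930893
wedge [([401.5, 217.1], 0.95, [0.492, -0.289, 0.03]), ([485.3, 172.3], 0.7, [0.617, -0.515, 0.03]), ([130.5, 219.5], 0.54, [0.472, 0.416, 0.03])]
wedge_grip [([484.9, 176.1], 0.78, [0.603, -0.506, 0.046]), ([401.3, 215.2], 0.64, [0.495, -0.285, 0.046]), ([338.0, 179.3], 0.3
[... 1077 characters left out ...]
0.503, -0.237, 0.046]), ([333.9, 214.2], 0.49, [0.445, -0.053, 0.046])]
wedge_tip [([338.2, 170.9], 0.95, [0.488, -0.279, 0.005]), ([319.5, 123.4], 0.63, [0.623, -0.514, 0.005])]
clip [([266.7, 266.9], 0.73, [0.578, 0.18, 0.046]), ([290.2, 239.5], 0.71, [0.545, 0.074, 0.046]), ([260.6, 271.8], 0.47, [0.589, 0.2, 0.046])]
clip_center [([263.5, 263.8], 0.65, [0.59, 0.173, 0.046]), ([279.7, 339.3], 0.64, [0.474, 0.367, 0.046])]
pin_foot [([259.2, 270.8], 0.56, [0.596, 0.194, 0.04]), ([269.0, 264.5], 0.43, [0.577, 0.168, 0.04])]
stand [([261.0, 268.8], 0.84, [0.593, 0.187, 0.04])]
tray [([260.8, 270.8], 0.29, [0.605, 0.171, 0.0])]
bearing []
spacer [([293.9, 198.0], 0.53, [0.593, -0.105, 0.02])]
```

View pics/top0.png

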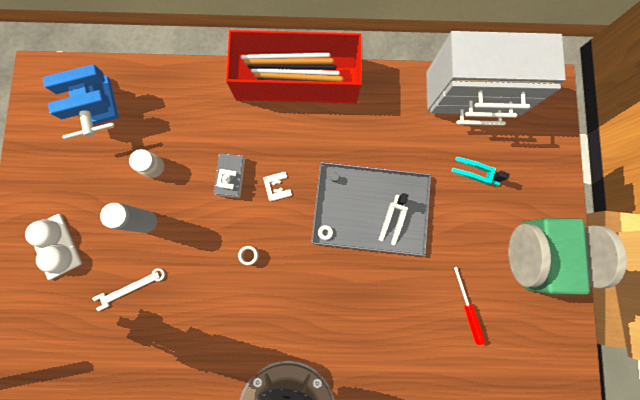

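View pics/side0.png

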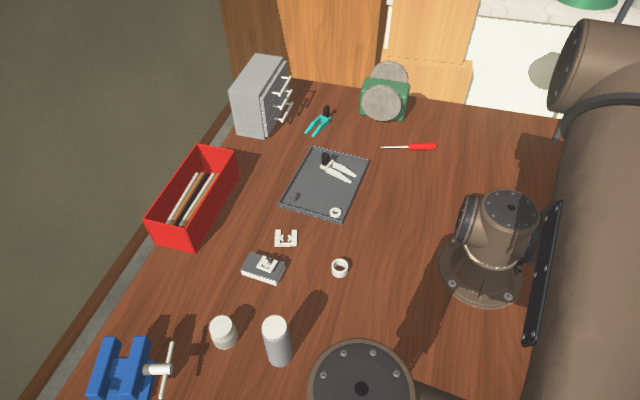

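Top view: the only wedge in the tray has a black handle at (403,198) and tips at (388,240). The turquoise look-alike is at (485,172). The clip on the stand is at (227,180), with a loose look-alike clip on the bench at (278,187). Bearing is at (325,232), spacer at (336,176), spray at (115,216), jar at (146,163) and sleeve at (248,256). My choice is the tray wedge and the clip on the stand, to be checked close up.

```bash
python3 -m handwheel '[{"grip":-1,"travel":[1,0.68,0],"spin":0},{"grip":-1,"travel":[1,0.68,0],"spin":0},{"grip":-1,"travel":[1,0.68,0],"spin":0},{"grip":-1,"travel":[1,0.68,0],"spin":0},{"grip":-1,"travel":[1,0.68,0],"spin":0},{"grip":-1,"travel":[1,0.68,0],"spin":0},{"grip":-1,"travel":[1,0.68,0],"spin":0},{"grip":-1,"travel":[1,0.68,0],"spin":0}]' 
python3 -m handwheel '[{"grip":-1,"travel":[1,0.68,0],"spin":0},{"grip":-1,"travel":[1,0.68,0],"spin":0},{"grip":-1,"travel":[1,0.68,0],"spin":0},{"grip":-1,"travel":[1,0.68,0],"spin":0},{"grip":-1,"travel":[1,0.68,0],"spin":0},{"grip":-1,"travel":[1,0.68,0],"spin":0},{"grip":-1,"travel":[0,0,0],"spin":0}]'
python3 - <<'E'
from h import *
s=telemetry.get_state(); print(s['tcp_pos'],s['eef_rot'],viewer.calibration('wrist')['fx'],np.array(viewer.calibration('wrist')['T_tool_cam']).round(3).tolist())
cap('wrist','w1.png')
for t,z in [('clip',.0465),('clip_center',.0465),('pin_foot',.04),('stand',.04)]:
    print(t,[(np.round(d['position'],1).tolist(),round(d['p'],2),ray('wrist',d['position'],z,s).round(4).tolist()) for d in models.find_in('wrist',t)][:4])
E
```

```text
time_s: 2.1
tcp_pos: [0.3909, 0.4205, 0.2348]
eef_rot: [-180.0, -0.0, -22.4]
contact_force: [0.6, 0.8, -0.0]
gripper_width: 0.0878
gripper_force: 0.0
time_s: 2.98
tcp_pos: [0.4907, 0.2687, 0.2347]
eef_rot: [-180.0, -0.0, -22.5]
contact_force: [-0.1, -0.4, -0.1]
gripper_width: 0.0876
gripper_force: 0.0
[0.49067356 0.26867393 0.23473928] [-1.79988928e+02 -8.91945300e-03 -2.25027479e+01] 326.94719873328364 [[0.0, -0.955, -0.298, 0.081], [1.0, -0.0, 0.002, -0.001], [-0.002, -0.298, 0.955, -0.151], [0.0, 0.0, 0.0, 1.0]]
clip [([371.3, 45.9], 0.87, [0.5919, 0.1775, 0.0465]), ([489.9, 27.2], 0.81, [0.5646, 0.0699, 0.0465])]
clip_center [([376.6, 60.7], 0.92, [0.5778, 0.1772, 0.0465]), ([485.6, 25.2], 0.68, [0.5678, 0.0732, 0.0465])]
pin_foot [([366.6, 46.0], 0.59, [0.5941, 0.1806, 0.04]), ([632.9, 84.5], 0.41, [0.4596, -0.0528, 0.04])]
stand [([370.3, 46.6], 0.89, [0.5922, 0.1774, 0.04])]
```

View pics/w1.png

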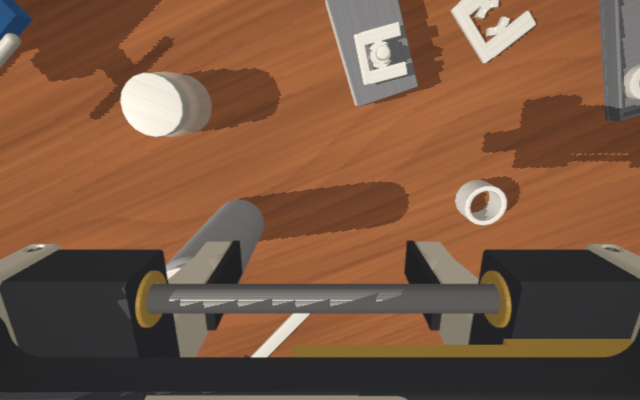

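The wrist picture shows the stand at the top edge with its clip at about (380,52), the loose look-alike at (490,27), spray and jar on the left, sleeve at (481,201). I'll move closer for a clean look.

```bash
python3 -m handwheel '[{"grip":-1,"travel":[1,0.5,0],"spin":0},{"grip":-1,"travel":[1,0.5,0],"spin":0},{"grip":-1,"travel":[1,0.5,0],"spin":0},{"grip":-1,"travel":[0,0,0],"spin":0},{"grip":-1,"travel":[0,0,0],"spin":0}]' 
python3 - <<'E'
from h import *
s=telemetry.get_state(); print(s['tcp_pos'],s['eef_rot'])
im=cap('wrist','w2.png')
for t,z in [('clip',.0465),('clip_center',.0465),('pin_foot',.04),('stand',.04)]:
    print(t,[(np.round(d['position'],1).tolist(),round(d['p'],2),ray('wrist',d['position'],z,s).round(4).tolist()) for d in models.find_in('wrist',t)][:4])
cv2.imwrite('pics/w2c.png',cv2.resize(im[60:260,250:470,::-1],None,fx=3,fy=3,interpolation=cv2.INTER_CUBIC)[:600])
E
```

```text
time_s: 3.85
tcp_pos: [0.5446, 0.2085, 0.2344]
eef_rot: [180.0, 0.0, -22.3]
contact_force: [0.5, 0.1, -0.3]
gripper_width: 0.0875
gripper_force: 0.0
[0.54456199 0.2085118  0.23440824] [ 1.79992434e+02  1.38005000e-02 -2.23132211e+01]
clip [([337.3, 126.9], 0.75, [0.5885, 0.175, 0.0465]), ([448.3, 101.6], 0.59, [0.5695, 0.0641, 0.0465])]
clip_center [([447.3, 97.9], 0.96, [0.5733, 0.0641, 0.0465]), ([339.5, 142.1], 0.88, [0.5734, 0.1785, 0.0465]), ([145.1, 172.8], 0.54, [0.6213, 0.3801, 0.0465])]
pin_foot [([332.3, 103.8], 0.9, [0.6111, 0.1712, 0.04])]
stand []
```

View pics/w2c.png

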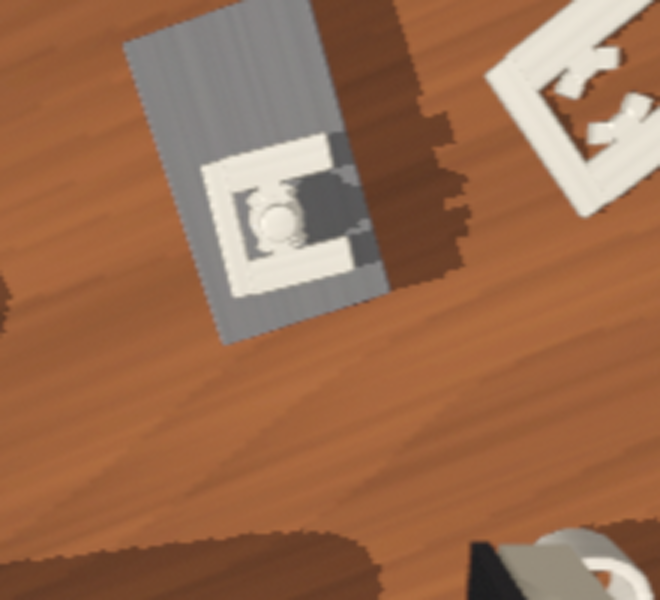

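The crop shows the block with the pin at (278,220), nearer its lower end. The clip there is C-shaped with white bars at left, top and bottom, and a dark patch on the right. That makes the bridge direction ambiguous, so I'll take a closer view plus enlarged side and top crops.

```bash
python3 -m handwheel '[{"grip":-1,"travel":[1,0.3,0.8],"spin":0},{"grip":-1,"travel":[0.4,0.3,0.8],"spin":0},{"grip":-1,"travel":[0,0,0],"spin":0},{"grip":-1,"travel":[0,0,0],"spin":0}]' 
python3 - <<'E'
from h import *
s=telemetry.get_state(); print(s['tcp_pos'],s['eef_rot'])
im=cap('wrist','w3.png'); 
for t,z in [('clip',.0465),('clip_center',.0465),('pin_foot',.04),('stand',.04)]:
    print(t,[(np.round(d['position'],1).tolist(),round(d['p'],2),ray('wrist',d['position'],z,s).round(4).tolist()) for d in models.find_in('wrist',t)][:4])
p=proj('wrist',[.585,.172,.045],s).round().astype(int); print(p)
def cr(i,c,h): 
    y0=max(0,c[1]-h);x0=max(0,c[0]-h); return cv2.resize(i[y0:y0+2*h,x0:x0+2*h],(400,400),interpolation=cv2.INTER_CUBIC)
sd=cv2.imread('pics/side0.png')
cv2.imwrite('pics/m1.png',np.hstack([cr(im[:,:,::-1],p,85),cr(sd,(267,262),35)]))
E
```

```text
time_s: 4.6
tcp_pos: [0.5718, 0.1813, 0.1954]
eef_rot: [-180.0, -0.0, -22.3]
contact_force: [-0.7, -0.2, 0.6]
gripper_width: 0.0873
gripper_force: 0.0
[0.5717925  0.18133919 0.19538316] [-1.79966983e+02 -4.14629186e-02 -2.23107322e+01]
clip [([435.8, 130.4], 0.97, [0.583, 0.0674, 0.0465]), ([323.3, 170.6], 0.64, [0.5873, 0.175, 0.0465])]
clip_center [([325.5, 168.1], 0.88, [0.5887, 0.1722, 0.0465]), ([435.0, 127.7], 0.87, [0.5855, 0.0674, 0.0465]), ([322.0, 140.7], 0.55, [0.6133, 0.1656, 0.0465])]
pin_foot [([319.8, 142.5], 0.8, [0.6118, 0.1685, 0.04])]
stand [([322.9, 142.0], 0.92, [0.6112, 0.1656, 0.04])]
[327 171]
```

View pics/m1.png

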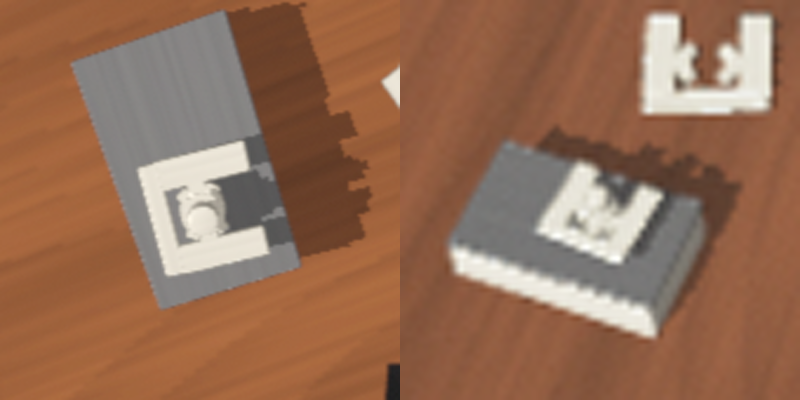

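Pin at crop (205,215). The clip's white bars are at left, top and bottom, open to the right (towards world -y), while the block's long side runs along world x. That conflicts with the description, so I want one sharper, closer look at the clip before deciding the direction.

```bash
python3 -m handwheel '[{"grip":-1,"travel":[-1,0,0],"spin":0},{"grip":-1,"travel":[-1,0,0.5],"spin":0},{"grip":-1,"travel":[-1,0,0.8],"spin":0},{"grip":-1,"travel":[0,0,1],"spin":0},{"grip":-1,"travel":[0,0,1],"spin":0},{"grip":-1,"travel":[0,0,0.4],"spin":0},{"grip":-1,"travel":[0,0,0],"spin":0},{"grip":-1,"travel":[0,0,0],"spin":0}]' 
python3 - <<'E'
from h import *
s=telemetry.get_state(); print(s['tcp_pos'],s['eef_rot'])
im=cap('wrist','w4.png'); 
for t,z in [('clip',.0465),('clip_center',.0465),('pin_foot',.04),('stand',.04),('leg_left',.0465),('leg_right',.0465)]:
    print(t,[(np.round(d['position'],1).tolist(),round(d['p'],2),ray('wrist',d['position'],z,s).round(4).tolist()) for d in models.find_in('wrist',t)][:4])
p=proj('wrist',[.587,.172,.045],s).round().astype(int); print(p)
y0=max(0,p[1]-100);x0=max(0,p[0]-130)
print(x0,y0)
cv2.imwrite('pics/m2.png',cv2.resize(im[y0:y0+200,x0:x0+266,::-1],None,fx=3,fy=3,interpolation=cv2.INTER_CUBIC))
E
```

```text
time_s: 5.85
tcp_pos: [0.5029, 0.2097, 0.103]
eef_rot: [-179.9, -0.0, -22.3]
contact_force: [0.8, 0.2, 0.3]
gripper_width: 0.0876
gripper_force: 0.0
[0.50287682 0.20973977 0.10304301] [-1.79928136e+02 -4.86529663e-02 -2.23287390e+01]
clip [([316.7, 78.2], 0.83, [0.59, 0.1786, 0.0465]), ([500.6, 45.5], 0.83, [0.566, 0.0733, 0.0465])]
clip_center [([498.3, 42.7], 0.84, [0.5679, 0.0742, 0.0465]), ([319.1, 77.7], 0.82, [0.5897, 0.1772, 0.0465])]
pin_foot [([317.6, 79.4], 0.72, [0.5895, 0.1783, 0.04]), ([340.6, 111.7], 0.65, [0.5663, 0.1722, 0.04]), ([317.3, 70.3], 0.63, [0.5944, 0.1765, 0.04])]
stand [([326.7, 74.1], 0.96, [0.5902, 0.172, 0.04])]
leg_left [([330.5, 54.9], 0.89, [0.5987, 0.1663, 0.0465]), ([486.3, 12.4], 0.83, [0.5858, 0.0769, 0.0465])]
leg_right [([341.6, 112.2], 0.74, [0.5662, 0.172, 0.0465]), ([529.9, 48.9], 0.65, [0.5577, 0.058, 0.0465])]
[329  79]
199 0
```

View pics/m2.png

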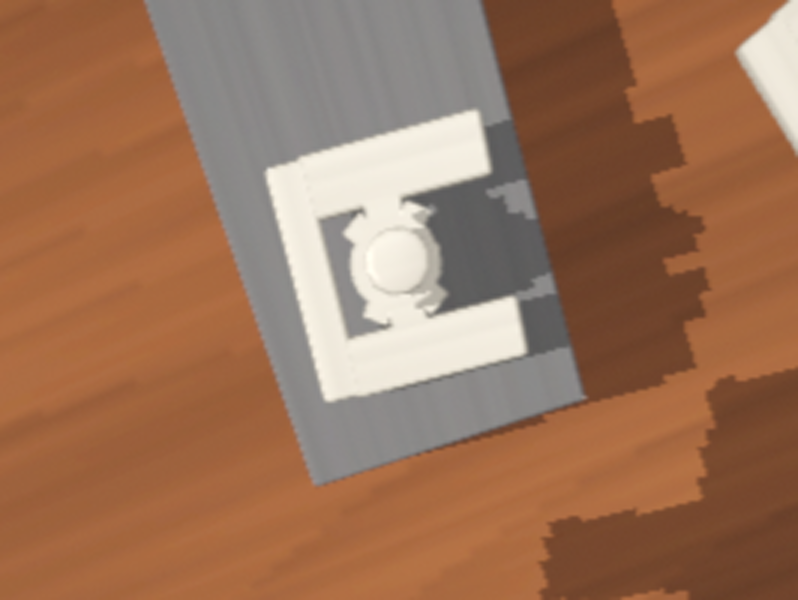

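The close view settles it: pin at crop (397,260), narrow bridge on the left (world +y side), legs at top and bottom, opening to the right (world -y). So the clip's +x is about world -y. The block's long side points along world x, which contradicts the text. I'll slide in towards the bridge, and first touch down where both readings of the stand's axes are satisfied.

```bash
python3 - <<'E'
from h import *
s=telemetry.get_state(); print(s['joints'].round(1))
f=lambda u,v,z: ray('wrist',[199+u/3,v/3],z,s)
print('pin',f(397,260,.0645).round(4))
for z in (.032,.040):
    a,b,c,d,e=[f(*q,z) for q in [(150,0),(315,485),(483,0),(583,400),(583,400)]]
    print(z,[x.round(4).tolist() for x in (a,b,c,d)],'long ang',[np.degrees(np.arctan2(*(p-q)[1::-1])).round(1) for p,q in((a,b),(c,d))],'short',np.degrees(np.arctan2(*(d-b)[1::-1])).round(1))
p=[f(*q,.0485) for q in [(268,170),(328,402),(480,110),(527,355)]]
print('clip corners',[x.round(4).tolist() for x in p],'leg ang',[np.degrees(np.arctan2(*(p[i+2]-p[i])[1::-1])).round(1) for i in (0,1)],'bridge',np.degrees(np.arctan2(*(p[1]-p[0])[1::-1])).round(1))
for n,px in [('top',[(403,198,.067),(385,241,.005),(146,161,.075),(116,214,.17)]),('top',[(320,163,.02),(432,174,.02),(429,256,.02),(312,243,.02)])]:
    print([ray(n,q[:2],q[2]).round(3).tolist() for q in px])
E
```

```text
[ 43.3  15.5 -25.8   0.  -48.7  24.4]
pin [0.5813 0.1726 0.0645]
0.032 [[0.6457, 0.1986, 0.032], [0.5441, 0.2067, 0.032], [0.6206, 0.1375, 0.032], [0.539, 0.1442, 0.032]] long ang [np.float64(-4.6), np.float64(-4.7)] short -94.7
0.04 [[0.6432, 0.1979, 0.04], [0.5453, 0.2057, 0.04], [0.6191, 0.139, 0.04], [0.5404, 0.1455, 0.04]] long ang [np.float64(-4.6), np.float64(-4.7)] short -94.7
clip corners [[0.6062, 0.1889, 0.0485], [0.5614, 0.1954, 0.0485], [0.6005, 0.1475, 0.0485], [0.5547, 0.1544, 0.0485]] leg ang [np.float64(-97.8), np.float64(-99.3)] bridge 171.7
[[0.537, -0.285, 0.067], [0.43, -0.25, 0.005], [0.618, 0.368, 0.075], [0.472, 0.381, 0.17]]
[[0.635, -0.073, 0.02], [0.611, -0.375, 0.02], [0.393, -0.362, 0.02], [0.421, -0.056, 0.02]]
```

Checks hold: clip 45×42 mm, block about 63 mm wide with the pin 40 mm from its near end and 31 mm from each side, and the clip turned 3.6° from the stand's axes. Now to the wedge (grip about (0.537,-0.285), heading about 162°).

```bash
python3 -m handwheel '[{"grip":-1,"travel":[0,0,-1],"spin":1},{"grip":-1,"travel":[0,0,-1],"spin":1},{"grip":-1,"travel":[0,0,-1],"spin":1},{"grip":-1,"travel":[0,0,0],"spin":1},{"grip":-1,"travel":[0,0,0],"spin":1},{"grip":-1,"travel":[0,0,0],"spin":1},{"grip":-1,"travel":[0,0,0],"spin":1},{"grip":-1,"travel":[0,0,0],"spin":0.6}]'
for i in 1; do python3 -m handwheel '[{"grip":-1,"travel":[1,0,0],"spin":0},{"grip":-1,"travel":[1,0,0],"spin":0},{"grip":-1,"travel":[1,0,0],"spin":0},{"grip":-1,"travel":[1,0,0],"spin":0},{"grip":-1,"travel":[1,0,0],"spin":0},{"grip":-1,"travel":[1,0,0],"spin":0},{"grip":-1,"travel":[1,0,0],"spin":0},{"grip":-1,"travel":[1,0,0],"spin":0}]'; done
```

```text
time_s: 7.2
tcp_pos: [0.5022, 0.2093, 0.1771]
eef_rot: [180.0, 0.0, -60.5]
contact_force: [-0.1, -0.1, -0.3]
gripper_width: 0.0876
gripper_force: 0.0
time_s: 8.2
tcp_pos: [0.6016, 0.0348, 0.1771]
eef_rot: [-180.0, 0.0, -60.3]
contact_force: [0.3, 0.4, 0.1]
gripper_width: 0.0876
gripper_force: 0.0
```

```bash
python3 -m handwheel '[{"grip":-1,"travel":[1,0.93,0],"spin":0},{"grip":-1,"travel":[1,0.93,0],"spin":0},{"grip":-1,"travel":[1,0.93,0],"spin":0},{"grip":-1,"travel":[1,0.93,0],"spin":0},{"grip":-1,"travel":[1,0.93,0],"spin":0},{"grip":-1,"travel":[1,0.93,0],"spin":0},{"grip":-1,"travel":[1,0.93,0],"spin":0},{"grip":-1,"travel":[1,0.93,0],"spin":0}]' >/dev/null
python3 -m handwheel '[{"grip":-1,"travel":[0.5,0.47,0],"spin":1},{"grip":-1,"travel":[0,0,0],"spin":1},{"grip":-1,"travel":[0,0,0],"spin":1},{"grip":-1,"travel":[0,0,0],"spin":1},{"grip":-1,"travel":[0,0,0],"spin":1},{"grip":-1,"travel":[0,0,0],"spin":1},{"grip":-1,"travel":[0,0,0],"spin":1},{"grip":-1,"travel":[0,0,0],"spin":1}]' >/dev/null
python3 -m handwheel '[{"grip":-1,"travel":[0,0,0],"spin":1},{"grip":-1,"travel":[0,0,0],"spin":1},{"grip":-1,"travel":[0,0,0],"spin":1},{"grip":-1,"travel":[0,0,0],"spin":1},{"grip":-1,"travel":[0,0,0],"spin":1},{"grip":-1,"travel":[0,0,0],"spin":1},{"grip":-1,"travel":[0,0,0],"spin":1},{"grip":-1,"travel":[0,0,0],"spin":1}]' >/dev/null
python3 -m handwheel '[{"grip":-1,"travel":[0,0,0],"spin":1},{"grip":-1,"travel":[0,0,0],"spin":1},{"grip":-1,"travel":[0,0,0],"spin":1},{"grip":-1,"travel":[0,0,0],"spin":1},{"grip":-1,"travel":[0,0,0],"spin":1},{"grip":-1,"travel":[0,0,0],"spin":1},{"grip":-1,"travel":[0,0,0],"spin":1},{"grip":-1,"travel":[0,0,0],"spin":1}]'  >/dev/null
python3 -m handwheel '[{"grip":-1,"travel":[0,0,0],"spin":1},{"grip":-1,"travel":[0,0,0],"spin":1},{"grip":-1,"travel":[0,0,0],"spin":1},{"grip":-1,"travel":[0,0,0],"spin":0.8},{"grip":-1,"travel":[0,0,0],"spin":0},{"grip":-1,"travel":[0,0,0],"spin":0}]'
python3 - <<'E'
from h import *
s=telemetry.get_state(); print(s['tcp_pos'],s['eef_rot'])
im=cap('wrist','w5.png'); 
for t,z in [('wedge',.02),('wedge_grip',.046),('wedge_tip',.005)]:
    print(t,[(np.round(d['position'],1).tolist(),round(d['p'],2),ray('wrist',d['position'],z,s).round(4).tolist()) for d in models.find_in('wrist',t)][:4])
E
```

```text
time_s: 12.95
tcp_pos: [0.5346, -0.247, 0.1771]
eef_rot: [180.0, 0.0, 160.8]
contact_force: [-0.4, 0.0, 0.0]
gripper_width: 0.0878
gripper_force: 0.0
[ 0.53457619 -0.24695937  0.17708833] [1.79996980e+02 1.65806805e-03 1.60752561e+02]
wedge [([271.6, 159.4], 0.84, [0.4943, -0.284, 0.02])]
wedge_grip [([273.0, 164.6], 0.86, [0.496, -0.2791, 0.046])]
wedge_tip [([274.1, 162.7], 0.82, [0.5, -0.286, 0.005])]
```

View pics/w5.png

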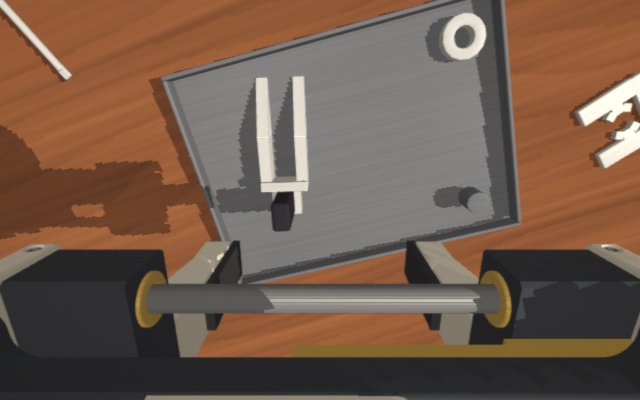

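The wedge lies with its tine tips at (262,79) and (298,77), kinks at row ~137, cross block at row ~186 and black handle at (283,212). Bearing and spacer are to the right, clear of it.

```bash
python3 - <<'E'
from h import *
s=telemetry.get_state(); import itertools
im=cv2.imread('pics/w5.png').astype(int); m=(im.min(2)>150)
for r in (80,90,100,110,120,130,140,150,160,170,176): 
    c=np.flatnonzero(m[r,240:330])+240; print(r,[ (int(g[0]),int(g[-1])) for g in np.split(c,np.flatnonzero(np.diff(c)>1)+1) if len(g)])
b=(im.max(2)<60)[190:240,260:310]; ys,xs=np.nonzero(b); print('black',xs.min()+260,xs.max()+260,ys.min()+190,ys.max()+190)
for r in range(192,234,4): 
    c=np.flatnonzero(b[r-190])+260; print(r,c.min() if len(c) else 0,c.max() if len(c) else 0,end='; ')
T=s['tcp_pos']; 
cs,sn=np.cos(np.radians(160.75)),np.sin(np.radians(160.75))
tl=lambda P:(np.array([(P[0]-T[0])*cs+(P[1]-T[1])*sn,(P[0]-T[0])*sn-(P[1]-T[1])*cs])*1000).round(1).tolist()
print()
for n,px,z in [('tipL',(257,78),.006),('tipR',(304,76),.006),('kinkL',(258,137),.025),('kinkR',(307,137),.025),('blkL',(262,190),.03),('blkR',(308,190),.03),('hb',(281,230),.067)]:
    P=ray('wrist',px,z,s); print(n,P.round(4),'tool xy mm',tl(P))
E
```

```text
80 [(256, 267), (293, 304)]
90 [(256, 268), (293, 304)]
100 [(256, 268), (293, 304)]
110 [(256, 270), (294, 305)]
120 [(257, 270), (294, 306)]
130 [(257, 271), (294, 306)]
140 [(257, 271), (294, 306)]
150 [(258, 272), (295, 307)]
160 [(259, 273), (296, 307)]
170 [(260, 274), (296, 307)]
176 [(261, 274), (296, 308)]
black 271 293 192 230
192 285 292; 196 276 292; 200 274 292; 204 271 292; 208 271 293; 212 272 292; 216 272 292; 220 273 291; 224 273 290; 228 274 288; 232 0 0; 
tipL [ 0.4211 -0.2713  0.006 ] tool xy mm [99.1, -60.3]
tipR [ 0.4338 -0.2297  0.006 ] tool xy mm [100.8, -16.9]
kinkL [ 0.4704 -0.2869  0.025 ] tool xy mm [47.4, -58.9]
kinkR [ 0.4852 -0.2446  0.025 ] tool xy mm [47.4, -14.0]
blkL [ 0.5172 -0.3013  0.03  ] tool xy mm [-1.5, -57.0]
blkR [ 0.5315 -0.2603  0.03  ] tool xy mm [-1.5, -13.6]
hb [ 0.5483 -0.2894  0.067 ] tool xy mm [-26.9, -35.5]
```

```bash
python3 -m handwheel '[{"grip":-1,"travel":[-0.32,-0.7,0],"spin":-0.4},{"grip":-1,"travel":[-0.32,-0.68,0],"spin":0},{"grip":-1,"travel":[0,0,1],"spin":0},{"grip":-1,"travel":[0,0,1],"spin":0},{"grip":-1,"travel":[0,0,0],"spin":0},{"grip":-1,"travel":[0,0,0],"spin":0}]'
python3 - <<'E'
from h import *
s=telemetry.get_state()
im=cap('wrist','w6.png').astype(int)
b=(im.max(2)<60)[60:260,280:360]
for r in range(60,260,6):
    c=np.flatnonzero(b[r-60])+280; print(r,(c.min(),c.max()) if len(c) else 0,end='; ')
for P in [s['tcp_pos']*[1,1,0]+[0,0,z] for z in(.016,.067)]: print(proj('wrist',P,s).round(1))
E
```

```text
time_s: 13.9
tcp_pos: [0.5394, -0.2853, 0.1279]
eef_rot: [-180.0, 0.0, 162.7]
contact_force: [0.2, 0.2, 0.4]
gripper_width: 0.0876
gripper_force: 0.0
60 0; 66 0; 72 0; 78 0; 84 0; 90 0; 96 0; 102 0; 108 0; 114 0; 120 0; 126 0; 132 0; 138 0; 144 0; 150 0; 156 0; 162 0; 168 0; 174 0; 180 0; 186 0; 192 (np.int64(312), np.int64(329)); 198 (np.int64(311), np.int64(329)); 204 (np.int64(310), np.int64(330)); 210 (np.int64(310), np.int64(330)); 216 (np.int64(310), np.int64(330)); 222 (np.int64(310), np.int64(330)); 228 (np.int64(310), np.int64(330)); 234 (np.int64(312), np.int64(328)); 240 0; 246 0; 252 0; 258 0; [322.3 199.3]
[322. 221.]
```

```bash
python3 -m handwheel '[{"grip":-1,"travel":[0,0,1],"spin":0},{"grip":-1,"travel":[0,0,1],"spin":0},{"grip":-1,"travel":[0,0,1],"spin":0},{"grip":-1,"travel":[0,0,0.72],"spin":0},{"grip":1,"travel":[0,0,0],"spin":0},{"grip":1,"travel":[0,0,0],"spin":0},{"grip":1,"travel":[0,0,0],"spin":0},{"grip":1,"travel":[0,0,0],"spin":0}]' 40
python3 -m handwheel '[{"grip":1,"travel":[0,0,0],"spin":0},{"grip":1,"travel":[0,0,0],"spin":0},{"grip":1,"travel":[0,0,0],"spin":0},{"grip":1,"travel":[0,0,0],"spin":0}]'
```

```text
time_s: 14.95
tcp_pos: [0.5394, -0.2849, 0.0349]
eef_rot: [180.0, 0.1, 162.7]
contact_force: [0.5, 0.0, -0.1]
gripper_width: 0.0529
gripper_force: 0.0
time_s: 15.45
tcp_pos: [0.5389, -0.2848, 0.034]
eef_rot: [-180.0, -0.0, 162.7]
contact_force: [0.5, -0.5, 0.4]
gripper_width: 0.0153
gripper_force: 40.0
```

```bash
python3 -m handwheel '[{"grip":1,"travel":[0,0,-0.4],"spin":0},{"grip":1,"travel":[0,0,-0.8],"spin":0},{"grip":1,"travel":[0,0,-1],"spin":0},{"grip":1,"travel":[0,0,-1],"spin":-1},{"grip":1,"travel":[0,0,-1],"spin":-1},{"grip":1,"travel":[0,0,-0.8],"spin":-1},{"grip":1,"travel":[0,0,0],"spin":-1},{"grip":1,"travel":[0,0,0],"spin":-1}]'
python3 -m handwheel '[{"grip":1,"travel":[0,0,0],"spin":-1},{"grip":1,"travel":[0,0,0],"spin":-1},{"grip":1,"travel":[0,0,0],"spin":-1},{"grip":1,"travel":[0,0,0],"spin":-1},{"grip":1,"travel":[0,0,0],"spin":-1},{"grip":1,"travel":[0,0,0],"spin":-1},{"grip":1,"travel":[0,0,0],"spin":-1},{"grip":1,"travel":[0,0,0],"spin":-1}]' >/dev/null
python3 -m handwheel '[{"grip":1,"travel":[0,0,0],"spin":-1},{"grip":1,"travel":[0,0,0],"spin":-1},{"grip":1,"travel":[0,0,0],"spin":-1},{"grip":1,"travel":[0,0,0],"spin":-1},{"grip":1,"travel":[0,0,0],"spin":-1},{"grip":1,"travel":[0,0,0],"spin":-1},{"grip":1,"travel":[0,0,0],"spin":-1},{"grip":1,"travel":[0,0,0],"spin":-0.2}]'
```

```text
time_s: 16.45
tcp_pos: [0.5388, -0.2846, 0.1599]
eef_rot: [-180.0, 0.0, -172.2]
contact_force: [-0.8, -0.2, -3.2]
gripper_width: 0.0162
gripper_force: 40.0
time_s: 18.45
tcp_pos: [0.5387, -0.2846, 0.1594]
eef_rot: [180.0, 0.0, -96.3]
contact_force: [-1.0, 0.7, -2.2]
gripper_width: 0.0157
gripper_force: 40.0
```

```bash
python3 -m handwheel '[{"grip":1,"travel":[-0.5,0,0],"spin":0},{"grip":1,"travel":[-1,0,0],"spin":0},{"grip":1,"travel":[-1,0,0],"spin":0},{"grip":1,"travel":[-1,0,0],"spin":0},{"grip":1,"travel":[-1,0,0],"spin":0},{"grip":1,"travel":[-1,0,0],"spin":0},{"grip":1,"travel":[-1,0,0],"spin":0},{"grip":1,"travel":[-1,0,0],"spin":0}]'
python3 -m handwheel '[{"grip":1,"travel":[-1,0,0],"spin":0},{"grip":1,"travel":[-1,0,0],"spin":0},{"grip":1,"travel":[-1,0,0],"spin":0},{"grip":1,"travel":[-1,0,0],"spin":0},{"grip":1,"travel":[-1,0,0],"spin":0},{"grip":1,"travel":[-1,0,0],"spin":0},{"grip":1,"travel":[-1,0,0],"spin":0},{"grip":1,"travel":[-1,0,0],"spin":0}]'
```

```text
time_s: 19.45
tcp_pos: [0.5595, -0.0969, 0.1593]
eef_rot: [-180.0, 0.0, -96.4]
contact_force: [-0.3, 0.7, -2.2]
gripper_width: 0.0159
gripper_force: 40.0
time_s: 20.45
tcp_pos: [0.5814, 0.1018, 0.1593]
eef_rot: [-180.0, 0.0, -96.4]
contact_force: [0.2, -0.3, -1.6]
gripper_width: 0.0161
gripper_force: 40.0
```

```bash
python3 -m handwheel '[{"grip":1,"travel":[-1,-0.1,0],"spin":0},{"grip":1,"travel":[-1,-0.1,0],"spin":0},{"grip":1,"travel":[-1,-0.1,0],"spin":0},{"grip":1,"travel":[-1,-0.1,0],"spin":0},{"grip":1,"travel":[-1,-0.1,0],"spin":0},{"grip":1,"travel":[-1,-0.1,0],"spin":0},{"grip":1,"travel":[-1,-0.08,0],"spin":0},{"grip":1,"travel":[-1,0,0],"spin":0}]'
python3 -m handwheel '[{"grip":1,"travel":[-0.53,0,1],"spin":0},{"grip":1,"travel":[0,0,0.6],"spin":0},{"grip":1,"travel":[0,0,0],"spin":0},{"grip":1,"travel":[0,0,0],"spin":0}]'
python3 - <<'E'
from h import *
s=telemetry.get_state(); print(s['contact_force'],s['tcp_pos'])
im=cap('wrist','w7.png')
for P in [[.5813,.1726,.0645],[.6093,.1964,s['tcp_pos'][2]-.03]]: print(proj('wrist',P,s).round(1))
print([[k,[(np.round(d['position'],1).tolist(),round(d['p'],2)) for d in models.find_in('wrist',k)][:3]] for k in('clip','wedge_tip','pin_foot')])
E
```

```text
time_s: 21.45
tcp_pos: [0.6209, 0.2989, 0.1589]
eef_rot: [180.0, -0.0, -96.3]
contact_force: [0.1, -0.6, -1.8]
gripper_width: 0.016
gripper_force: 40.0
time_s: 21.95
tcp_pos: [0.6225, 0.3102, 0.1199]
eef_rot: [-180.0, 0.0, -96.3]
contact_force: [-0.1, -1.2, -1.4]
gripper_width: 0.016
gripper_force: 40.0
[-0.1132684  -1.16371481 -1.39383955] [0.622505   0.31022895 0.11986314]
[370.3 -18.6]
[324.3  26. ]
[['clip', [([375.9, 14.8], 0.7), ([345.4, 164.8], 0.63)]], ['wedge_tip', [([341.5, 167.4], 0.96)]], ['pin_foot', [([321.4, 30.6], 0.77)]]]
```

View pics/w7.png

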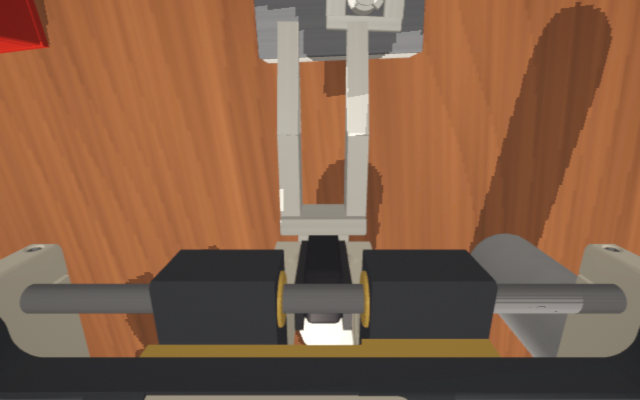

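```bash
python3 - <<'E'
from h import *
s=telemetry.get_state()
for n,P in dict(b0=[.6062,.1889,.0485],b1=[.5614,.1954,.0485],el=[.5441,.2067,.032],edge=[.62,.2006,.032],jar=[.618,.368,.075]).items(): print(n,proj('wrist',P,s).round(1))
for n,px,z in [('bridge b0',(327,24),.0485),('bridge b1',(403,29),.0485),('edgeL',(260,62),.032),('edgeR',(423,52),.032),('tip',(323,22),s['tcp_pos'][2]-.028),('pintop',(366,3),.0645)]: print(n,ray('wrist',px,z,s).round(4))
E
```

```text
b0 [327.6  26. ]
b1 [401.6  28.7]
el [422.5  49.3]
edge [308.7  53.1]
jar [338.6 304.9]
bridge b0 [0.6065 0.1878 0.0485]
bridge b1 [0.5606 0.1956 0.0485]
edgeL [0.6534 0.2025 0.032 ]
edgeR [0.5438 0.2084 0.032 ]
tip [0.6098 0.1951 0.0921]
pintop [0.5843 0.1829 0.0645]
```

```bash
python3 -m handwheel '[{"grip":1,"travel":[0,0,1],"spin":0},{"grip":1,"travel":[0,0,0.76],"spin":0},{"grip":1,"travel":[0,0,0],"spin":0},{"grip":1,"travel":[0,0,0],"spin":0}]'
python3 -m handwheel '[{"grip":1,"travel":[0,0,0.04],"spin":0},{"grip":1,"travel":[0,0,0.04],"spin":0},{"grip":1,"travel":[0,0,0.04],"spin":0},{"grip":1,"travel":[0,0,0.0],"spin":0}]'
```

```text
time_s: 22.65
tcp_pos: [0.6225, 0.3106, 0.0756]
eef_rot: [-180.0, 0.0, -96.3]
contact_force: [-0.3, -0.5, -1.7]
gripper_width: 0.016
gripper_force: 40.0
time_s: 23.15
tcp_pos: [0.622, 0.3104, 0.0721]
eef_rot: [180.0, -0.0, -96.3]
contact_force: [0.3, -0.1, -2.5]
gripper_width: 0.0161
gripper_force: 40.0
```

```bash
for k in 1; do python3 -m handwheel '[{"grip":1,"travel":[0,0,0.04],"spin":0},{"grip":1,"travel":[0,0,0.04],"spin":0},{"grip":1,"travel":[0,0,0.0],"spin":0}]'|grep -A2 tcp; python3 -m handwheel '[{"grip":1,"travel":[0,0,0.04],"spin":0},{"grip":1,"travel":[0,0,0.04],"spin":0},{"grip":1,"travel":[0,0,0.0],"spin":0}]'|grep -A2 tcp; done
```

```text
tcp_pos: [0.622, 0.3104, 0.0699]
eef_rot: [180.0, -0.0, -96.3]
contact_force: [-0.5, 0.4, -2.2]
tcp_pos: [0.622, 0.3104, 0.0679]
eef_rot: [180.0, -0.0, -96.3]
contact_force: [0.7, -1.5, -1.7]
```

```bash
python3 -m handwheel '[{"grip":1,"travel":[0,0,0.04],"spin":0},{"grip":1,"travel":[0,0,0.04],"spin":0},{"grip":1,"travel":[0,0,0.0],"spin":0}]'|grep -A2 tcp; python3 -c "
from h import *
s=telemetry.get_state();print(s['contact_force'],s['moment'])"
```

```text
tcp_pos: [0.622, 0.3104, 0.0659]
eef_rot: [180.0, -0.0, -96.3]
contact_force: [0.1, -0.3, -1.7]
[ 0.10970693 -0.3146933  -1.73115966] [ 0.15626484 -0.03581341 -0.02744826]
```

```bash
python3 -m handwheel '[{"grip":1,"travel":[0,0,0.04],"spin":0},{"grip":1,"travel":[0,0,0.02],"spin":0},{"grip":1,"travel":[0,0,0.0],"spin":0}]'|grep -A2 tcp; python3 -c "
from h import *
s=telemetry.get_state();print(s['contact_force'],s['moment'])"
```

```text
tcp_pos: [0.622, 0.3104, 0.0645]
eef_rot: [180.0, -0.0, -96.3]
contact_force: [-0.1, -0.4, -1.5]
[-0.09554484 -0.35709189 -1.4593867 ] [ 0.1396278  -0.11079063 -0.03686275]
```

```bash
python3 -m handwheel '[{"grip":1,"travel":[0,0,0.03],"spin":0},{"grip":1,"travel":[0,0,0.0],"spin":0}]'|grep -A2 tcp; python3 -c "
from h import *
s=telemetry.get_state();print(s['contact_force'],s['moment'])"
```

```text
tcp_pos: [0.6221, 0.3104, 0.0637]
eef_rot: [180.0, -0.0, -96.3]
contact_force: [-0.2, 0.5, -1.8]
[-0.18620544  0.53238677 -1.76502444] [ 0.11372667 -0.01621892  0.02219098]
```

```bash
python3 -m handwheel '[{"grip":1,"travel":[0,0,0.03],"spin":0},{"grip":1,"travel":[0,0,0.0],"spin":0}]'|grep -A2 tcp; python3 -c "
from h import *
s=telemetry.get_state();print(s['contact_force'],s['moment'])"
```

```text
tcp_pos: [0.622, 0.3104, 0.063]
eef_rot: [180.0, -0.0, -96.3]
contact_force: [0.3, 0.7, -2.1]
[ 0.28041466  0.6797255  -2.09294296] [ 0.07855551 -0.09161841  0.00922078]
```

```bash
python3 -m handwheel '[{"grip":1,"travel":[0,0,0.03],"spin":0},{"grip":1,"travel":[0,0,0.0],"spin":0}]'|grep -A2 tcp; python3 -c "
from h import *
s=telemetry.get_state();print(s['contact_force'],s['moment'])"
```

```text
tcp_pos: [0.622, 0.3104, 0.0622]
eef_rot: [180.0, -0.0, -96.3]
contact_force: [-0.2, -0.4, -2.2]
[-0.2254108  -0.37187616 -2.24592024] [ 0.13957488 -0.0687925   0.00976602]
```

```bash
python3 -m handwheel '[{"grip":1,"travel":[0,0,0.03],"spin":0},{"grip":1,"travel":[0,0,0.0],"spin":0}]'|grep -A2 tcp; python3 -c "
from h import *
s=telemetry.get_state();print(s['contact_force'],s['moment'])"
```

```text
tcp_pos: [0.6222, 0.3105, 0.0618]
eef_rot: [-180.0, 0.0, -96.3]
contact_force: [-1.0, -0.0, -1.3]
[-1.00082145 -0.01933817 -1.31635838] [ 0.01189375  0.0276982  -0.02549697]
```

```bash
python3 -m handwheel '[{"grip":1,"travel":[0,0,0.03],"spin":0},{"grip":1,"travel":[0,0,0.0],"spin":0}]'|grep -A2 tcp; python3 - <<'E'
from h import *
s=telemetry.get_state();print(s['contact_force'],s['moment'])
im=cap('wrist','w8.png')
for n,P in dict(b0=[.6062,.1889,.0485],b1=[.5614,.1954,.0485],el=[.5441,.2067,.032],edge=[.62,.2006,.032],tip=[.6093,.195,.032]).items(): print(n,proj('wrist',P,s).round(1))
cv2.imwrite('pics/w8c.png',cv2.resize(im[0:150,220:440,::-1],None,fx=3,fy=3,interpolation=cv2.INTER_CUBIC))
E
```

```text
tcp_pos: [0.6224, 0.3106, 0.0613]
eef_rot: [-180.0, 0.0, -96.3]
contact_force: [0.3, 0.2, 2.2]
[0.33326572 0.24080547 2.20153913] [-0.23413834  0.01337853  0.02372777]
b0 [329.4  -3.1]
b1 [432.2   0.9]
el [456.9  31.8]
edge [303.7  36.8]
tip [323.8  21.7]
```

View pics/w8c.png

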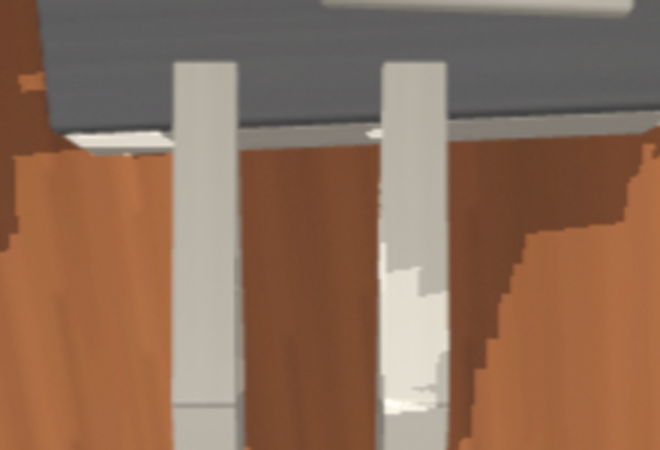

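The wedge touches down: Fz rose by about 4 N and the moment puts the contact at the tips. The crop shows both tips (rows ~62) on the plate with the clip's bridge just ahead and not touched. Next I slide sideways, resting, to line up with the pin.

```bash
python3 -m handwheel '[{"grip":1,"travel":[-0.08,0,-0.01],"spin":0},{"grip":1,"travel":[0,0,0],"spin":0},{"grip":1,"travel":[0,0.26,0],"spin":0},{"grip":1,"travel":[0,0.26,0],"spin":0},{"grip":1,"travel":[0,0.26,0],"spin":0},{"grip":1,"travel":[0,0.25,0],"spin":0},{"grip":1,"travel":[0,0,0],"spin":0}]'; python3 - <<'E'
from h import *
s=telemetry.get_state();print(s['contact_force'],s['moment'])
im=cap('wrist','w9.png')
for n,P in dict(b0=[.6062,.1889,.0485],b1=[.5614,.1954,.0485],pinbase=[.581,.172,.04]).items(): print(n,proj('wrist',P,s).round(1))
T=s['tcp_pos'];y=np.radians(s['eef_rot'][2]);d=np.array([.581,.172])-T[:2];print('pin in tool',d@[np.cos(y),np.sin(y)],d@[np.sin(y),-np.cos(y)])
g=cv2.cvtColor(im,cv2.COLOR_RGB2GRAY).astype(int)
for r in (2,5,8,30): 
    e=np.flatnonzero(np.abs(np.diff(g[r,200:480]))>18)+200; print(r,e.tolist())
print([[k,[(np.round(d['position'],1).tolist(),round(d['p'],2)) for d in models.find_in('wrist',k)][:3]] for k in('clip','wedge_tip','pin_foot')])
E
```

```text
time_s: 26.82
tcp_pos: [0.5959, 0.3154, 0.0611]
eef_rot: [180.0, -0.0, -96.3]
contact_force: [-0.0, 0.8, 1.5]
gripper_width: 0.016
gripper_force: 40.0
[-0.04438024  0.81431915  1.46449617] [-0.1975224   0.18738178 -0.04787301]
b0 [267.8  -7.9]
b1 [371.3  -3.9]
pinbase [321.  -52.4]
pin in tool 0.14411943247763942 -0.0009857819651478577
2 [440]
5 [440]
8 [436]
30 [276, 277, 298, 299, 347, 367, 368, 369, 450]
[['clip', []], ['wedge_tip', [([300.1, 164.6], 0.84), ([322.4, 335.2], 0.15)]], ['pin_foot', [([272.4, 19.2], 0.55)]]]
```

```bash
python3 -m handwheel '[{"grip":1,"travel":[0.2,-0.03,0],"spin":0},{"grip":1,"travel":[0.2,0,0],"spin":0},{"grip":1,"travel":[0.2,0,0],"spin":0},{"grip":1,"travel":[0.2,0,0],"spin":0},{"grip":1,"travel":[0.2,0,0],"spin":0},{"grip":1,"travel":[0.2,0,0],"spin":0},{"grip":1,"travel":[0,0,0],"spin":0}]'; python3 - <<'E'
from h import *
s=telemetry.get_state();print(s['contact_force'],s['moment'])
T=s['tcp_pos'];y=np.radians(s['eef_rot'][2]);d=np.array([.581,.172])-T[:2];print('pin in tool',d@[np.cos(y),np.sin(y)],d@[np.sin(y),-np.cos(y)])
E
```

```text
time_s: 27.9
tcp_pos: [0.5941, 0.2847, 0.0611]
eef_rot: [180.0, -0.0, -96.3]
contact_force: [0.1, -0.1, 3.3]
gripper_width: 0.0157
gripper_force: 40.0
[ 0.05164078 -0.06286002  3.34853875] [-0.64491961 -0.23961233  0.02243594]
pin in tool 0.11342408813019848 0.0005544296641762513
```

```bash
cat > q.py <<'E'
from h import *
F=[];
s=telemetry.get_state();print('F',s['contact_force'].round(2),'M',s['moment'].round(2),'z',s['tcp_pos'][2].round(4),'t',s['time_s'])
T=s['tcp_pos'];y=np.radians(s['eef_rot'][2]);d=np.array([.581,.172])-T[:2];print('pin in tool',(d@[np.cos(y),np.sin(y)]).round(4),(d@[np.sin(y),-np.cos(y)]).round(4),s['eef_rot'].round(2))
E
python3 -m handwheel '[{"grip":1,"travel":[0,0,-0.012],"spin":0},{"grip":1,"travel":[0.15,0,0],"spin":0},{"grip":1,"travel":[0.15,0,0],"spin":0},{"grip":1,"travel":[0,0,0],"spin":0}]' >/dev/null; python3 q.py
```

```text
F [0.15 0.21 1.67] M [-0.29 -0.15 -0.01] z 0.0612 t 28.4
pin in tool 0.1063 0.0004 [ 1.7998e+02 -1.0000e-02 -9.6350e+01]
```

```bash
python3 -m handwheel '[{"grip":1,"travel":[0.12,0,0],"spin":0},{"grip":1,"travel":[0.12,0,0],"spin":0},{"grip":1,"travel":[0,0,0],"spin":0}]' >/dev/null; python3 q.py
```

```text
F [-0.31  0.24  2.39] M [-0.26 -0.24  0.03] z 0.0613 t 28.775
pin in tool 0.1002 0.0005 [ 1.7999e+02 -2.0000e-02 -9.6350e+01]
```

```bash
python3 -m handwheel '[{"grip":1,"travel":[0.12,0,0],"spin":0},{"grip":1,"travel":[0.12,0,0],"spin":0},{"grip":1,"travel":[0,0,0],"spin":0}]' >/dev/null; python3 q.py
```

```text
F [ 0.32 -0.19  2.6 ] M [ 0.01 -0.24  0.08] z 0.0614 t 29.15
pin in tool 0.0943 0.0005 [180.    -0.   -96.35]
```

```bash
python3 -m handwheel '[{"grip":1,"travel":[0.12,0,0],"spin":0},{"grip":1,"travel":[0.12,0,0],"spin":0},{"grip":1,"travel":[0,0,0],"spin":0}]' >/dev/null; python3 q.py
```

```text
F [1.16 1.56 1.06] M [ 0.49 -0.31  0.03] z 0.0614 t 29.525
pin in tool 0.0885 0.0006 [-1.7999e+02  1.0000e-02 -9.6340e+01]
```

```bash
python3 -m handwheel '[{"grip":1,"travel":[0.1,0,-0.006],"spin":0},{"grip":1,"travel":[0.1,0,0],"spin":0},{"grip":1,"travel":[0,0,0],"spin":0}]' >/dev/null; python3 q.py
```

```text
F [0.97 3.72 0.96] M [ 1.49 -0.25 -0.  ] z 0.0615 t 29.9
pin in tool 0.0838 0.0006 [-1.7998e+02  4.0000e-02 -9.6340e+01]
```

```bash
python3 -m handwheel '[{"grip":1,"travel":[0.1,0,0],"spin":0},{"grip":1,"travel":[0.1,0,0],"spin":0},{"grip":1,"travel":[0,0,0],"spin":0}]' >/dev/null; python3 q.py
```

```text
F [0.75 4.64 0.53] M [ 2.06 -0.36  0.04] z 0.0616 t 30.275
pin in tool 0.0793 0.0008 [-1.7996e+02  7.0000e-02 -9.6330e+01]
```

```bash
python3 -m handwheel '[{"grip":1,"travel":[0.1,0,0],"spin":0},{"grip":1,"travel":[0.1,0,0],"spin":0},{"grip":1,"travel":[0,0,0],"spin":0}]' >/dev/null; python3 q.py
```

```text
F [0.49 2.19 1.49] M [ 0.64 -0.19  0.04] z 0.0615 t 30.65
pin in tool 0.073 0.0004 [ 1.7998e+02 -4.0000e-02 -9.6350e+01]
```

```bash
python3 -m handwheel '[{"grip":1,"travel":[0.1,0,0],"spin":0},{"grip":1,"travel":[0.1,0,0],"spin":0},{"grip":1,"travel":[0,0,0],"spin":0}]' >/dev/null; python3 q.py
```

```text
F [ 0.29 -0.48  2.12] M [-0.05 -0.22  0.01] z 0.0615 t 31.025
pin in tool 0.0679 0.0004 [ 1.7997e+02 -5.0000e-02 -9.6350e+01]
```

```bash
python3 - <<'E'
from h import *
s=telemetry.get_state()
w=cap('wrist','w10.png'); sd=cap('side','s10.png')
for n in('wrist','side'):
  for k in ('clip','clip_center','pin_foot'): print(n,k,[(np.round(d['position'],1).tolist(),round(d['p'],2),ray(n,d['position'],.053,s).round(4).tolist()) for d in models.find_in(n,k)][:3])
p=proj('wrist',[.581,.172,.053],s).round().astype(int);q=proj('side',[.581,.172,.053]).round().astype(int);print(p,q)
a=w[max(0,p[1]-80):max(0,p[1]-80)+160,p[0]-80:p[0]+80,::-1]; b=sd[q[1]-40:q[1]+40,q[0]-40:q[0]+40,::-1]
r=lambda i:cv2.resize(np.ascontiguousarray(i),(400,400),interpolation=cv2.INTER_CUBIC)
cv2.imwrite('pics/m10.png',np.hstack([r(a),r(b)]))
E
```

```text
wrist clip [([310.6, 138.9], 0.86, [0.5881, 0.1775, 0.053]), ([631.2, 2.5], 0.57, [0.4441, 0.1351, 0.053])]
wrist clip_center [([310.8, 137.1], 0.69, [0.5879, 0.1767, 0.053])]
wrist pin_foot [([257.3, 116.3], 0.8, [0.6118, 0.1642, 0.053])]
side clip []
side clip_center []
side pin_foot [([307.0, 160.6], 0.39, [0.5924, -0.2519, 0.053])]
[324 126] [267 263]
```

View pics/m10.png

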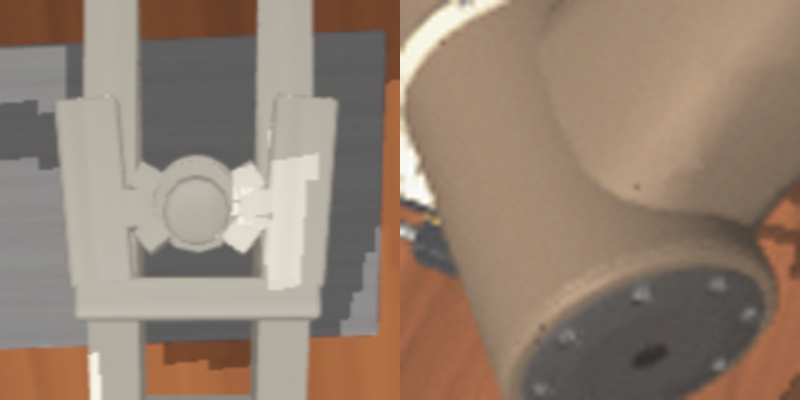

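The wrist crop shows the clip riding on both tines, its legs spread (splayed about 4–5° each) with the nubs around the pin's head. The side view is blocked by the arm. I go on to full insertion, resting on the plate.

```bash
python3 -m handwheel '[{"grip":1,"travel":[0.12,0,0],"spin":0},{"grip":1,"travel":[0.12,0,0],"spin":0},{"grip":1,"travel":[0.12,0,0],"spin":0},{"grip":1,"travel":[0,0,0],"spin":0}]' >/dev/null; python3 q.py
```

```text
F [1.35 0.05 3.42] M [-0.11 -0.15  0.05] z 0.0616 t 31.925
pin in tool 0.0592 0.0005 [ 1.800e+02 -1.000e-02 -9.635e+01]
```

```bash
python3 -m handwheel '[{"grip":1,"travel":[0.12,0,0],"spin":0},{"grip":1,"travel":[0.12,0,0],"spin":0},{"grip":1,"travel":[0.12,0,0],"spin":0},{"grip":1,"travel":[0,0,0],"spin":0},{"grip":1,"travel":[0,0,0],"spin":0}]' >/dev/null; python3 q.py
```

```text
F [ 0.97 -0.33  6.11] M [-0.36 -0.23  0.  ] z 0.0616 t 32.55
pin in tool 0.0503 0.0006 [ 1.800e+02 -3.000e-02 -9.633e+01]
```

```bash
python3 -m handwheel '[{"grip":1,"travel":[0.08,0,-0.015],"spin":0},{"grip":1,"travel":[0,0,0],"spin":0},{"grip":1,"travel":[0,0,0],"spin":0}]' >/dev/null; python3 q.py; python3 - <<'E'
from h import *
s=telemetry.get_state(); w=cap('wrist','w11.png')
for k in ('clip','leg_left','leg_right'): print(k,[(np.round(d['position'],1).tolist(),round(d['p'],2),ray('wrist',d['position'],.055,s).round(4).tolist()) for d in models.find_in('wrist',k)][:2])
E
```

```text
F [ 0.67 -0.62  1.92] M [-0.14 -0.17  0.02] z 0.0617 t 32.925
pin in tool 0.0484 0.0003 [ 1.7997e+02 -3.0000e-02 -9.6340e+01]
clip [([313.3, 178.2], 0.57, [0.5868, 0.1771, 0.055])]
leg_left [([287.8, 160.1], 0.76, [0.598, 0.1668, 0.055])]
leg_right [([301.1, 120.3], 0.62, [0.5892, 0.1489, 0.055]), ([354.7, 162.6], 0.6, [0.5659, 0.1716, 0.055])]
```

```bash
python3 -m handwheel '[{"grip":1,"travel":[0,0,-0.02],"spin":0},{"grip":1,"travel":[0,0,-0.02],"spin":0},{"grip":1,"travel":[0,0,-0.02],"spin":0},{"grip":1,"travel":[0,0,0],"spin":0}]' >/dev/null; python3 q.py
```

```text
F [-0.05 -0.8  -1.91] M [ 0.16 -0.07 -0.  ] z 0.0631 t 33.625
pin in tool 0.0486 0.0003 [ 1.7997e+02 -1.0000e-02 -9.6340e+01]
```

```bash
python3 -m handwheel '[{"grip":1,"travel":[0,0,-0.04],"spin":0},{"grip":1,"travel":[0,0,-0.04],"spin":0},{"grip":1,"travel":[0,0,0],"spin":0}]' >/dev/null; python3 q.py
```

```text
F [ 0.36  0.13 -2.  ] M [ 0.19 -0.07  0.03] z 0.0655 t 34.0
pin in tool 0.0487 0.0006 [-1.7999e+02  1.0000e-02 -9.6330e+01]
```

```bash
python3 -m handwheel '[{"grip":1,"travel":[0,0,-0.06],"spin":0},{"grip":1,"travel":[0,0,-0.06],"spin":0},{"grip":1,"travel":[0,0,-0.06],"spin":0},{"grip":1,"travel":[0,0,0],"spin":0}]' >/dev/null; python3 q.py;python3 - <<'E'
from h import *
s=telemetry.get_state(); w=cap('wrist','w12.png')
for k in ('clip','leg_left','leg_right'): print(k,[(np.round(d['position'],1).tolist(),round(d['p'],2),ray('wrist',d['position'],s['tcp_pos'][2]-.0305+.025,s).round(4).tolist()) for d in models.find_in('wrist',k)][:2])
# edges near expected clip
a,b=cv2.imread('pics/w11.png').astype(int),cv2.imread('pics/w12.png').astype(int)
d=np.abs(a-b).max(2)[60:250,230:420]; print('changed',(d>40).sum())
E
```

```text
F [-0.33  0.87 -2.75] M [ 0.13 -0.09  0.  ] z 0.0701 t 34.5
pin in tool 0.0487 0.0006 [-1.7999e+02  1.0000e-02 -9.6330e+01]
clip [([333.1, 175.4], 0.68, [0.5773, 0.1768, 0.0646])]
leg_left [([287.0, 160.2], 0.74, [0.5986, 0.1669, 0.0646]), ([619.8, 23.9], 0.2, [0.4485, 0.1243, 0.0646])]
leg_right [([356.5, 161.5], 0.7, [0.5654, 0.1712, 0.0646])]
changed 1859
```

```bash
python3 -m handwheel '[{"grip":1,"travel":[0,0,-0.1],"spin":0},{"grip":1,"travel":[0,0,-0.1],"spin":0},{"grip":1,"travel":[0,0,-0.1],"spin":0},{"grip":1,"travel":[0,0,-0.1],"spin":0},{"grip":1,"travel":[0,0,-0.1],"spin":0},{"grip":1,"travel":[0,0,-0.1],"spin":0},{"grip":1,"travel":[0,0,-0.1],"spin":0},{"grip":1,"travel":[0,0,-0.1],"spin":0}]' >/dev/null;python3 -m handwheel '[{"grip":1,"travel":[0,0,0],"spin":0},{"grip":1,"travel":[0,0,-0.2],"spin":0},{"grip":1,"travel":[0,0,-0.3],"spin":0},{"grip":1,"travel":[0,0,-0.4],"spin":0},{"grip":1,"travel":[0,0,-0.4],"spin":0},{"grip":1,"travel":[0,0,-0.3],"spin":0},{"grip":1,"travel":[0,0,-0.2],"spin":0},{"grip":1,"travel":[0,0,0],"spin":0}]'>/dev/null; python3 q.py;python3 - <<'E'
from h import *
s=telemetry.get_state(); w=cap('wrist','w13.png')
for k in ('clip','leg_left','leg_right'): print(k,[(np.round(d['position'],1).tolist(),round(d['p'],2)) for d in models.find_in('wrist',k)][:2])
E
```

```text
F [-0.3  -0.4  -2.34] M [ 0.1  -0.12  0.04] z 0.1353 t 36.7
pin in tool 0.0488 0.0007 [-1.7997e+02  3.0000e-02 -9.6330e+01]
clip [([302.8, 8.3], 0.87), ([314.2, 177.8], 0.68)]
leg_left [([291.9, 159.5], 0.56), ([289.7, 3.8], 0.55)]
leg_right []
```

```bash
python3 -m handwheel '[{"grip":1,"travel":[0.15,0,0],"spin":0},{"grip":1,"travel":[0.3,0.02,0],"spin":0},{"grip":1,"travel":[0.45,0.03,0],"spin":0},{"grip":1,"travel":[0.6,0.03,0],"spin":0},{"grip":1,"travel":[0.7,0.03,0],"spin":0},{"grip":1,"travel":[0.7,0.03,0],"spin":0},{"grip":1,"travel":[0.7,0.03,0],"spin":0},{"grip":1,"travel":[0.7,0.03,0],"spin":0}]' >/dev/null
python3 -m handwheel '[{"grip":1,"travel":[0.7,0.03,0],"spin":0},{"grip":1,"travel":[0.7,0.03,0],"spin":0},{"grip":1,"travel":[0.7,0.03,0],"spin":0},{"grip":1,"travel":[0.7,0.03,0],"spin":0},{"grip":1,"travel":[0.7,0.03,0],"spin":0},{"grip":1,"travel":[0.7,0.03,0],"spin":0},{"grip":1,"travel":[0.7,0.03,0],"spin":0},{"grip":1,"travel":[0.7,0.03,0],"spin":0}]' >/dev/null
python3 -m handwheel '[{"grip":1,"travel":[0.7,0.03,0],"spin":0},{"grip":1,"travel":[0.7,0.03,0],"spin":0},{"grip":1,"travel":[0.7,0.03,0],"spin":0},{"grip":1,"travel":[0.7,0.03,0],"spin":0},{"grip":1,"travel":[0.7,0.02,0],"spin":0},{"grip":1,"travel":[0.7,0,0],"spin":0},{"grip":1,"travel":[0.7,0,0],"spin":0},{"grip":1,"travel":[0.7,0,0],"spin":0}]' >/dev/null
python3 -m handwheel '[{"grip":1,"travel":[0.5,0,0],"spin":0},{"grip":1,"travel":[0.35,0,0],"spin":0},{"grip":1,"travel":[0.2,0,0],"spin":0},{"grip":1,"travel":[0.1,0,0],"spin":0},{"grip":1,"travel":[0,0,0],"spin":0}]'
python3 - <<'E'
from h import *
s=telemetry.get_state(); w=cap('wrist','w14.png')
for k in ('clip','leg_left','leg_right','bearing','spacer'): print(k,[(np.round(d['position'],1).tolist(),round(d['p'],2),ray('wrist',d['position'],.01,s).round(3).tolist()) for d in models.find_in('wrist',k)][:2])
E
```

```text
time_s: 40.52
tcp_pos: [0.5266, -0.1917, 0.1349]
eef_rot: [-180.0, 0.0, -96.3]
contact_force: [-0.3, 0.4, -2.5]
gripper_width: 0.0159
gripper_force: 40.0
clip [([334.1, 176.3], 0.76, [0.515, -0.207, 0.01]), ([300.4, 122.2], 0.69, [0.538, -0.255, 0.01])]
leg_left [([290.6, 160.1], 0.65, [0.551, -0.225, 0.01])]
leg_right [([298.3, 121.3], 0.61, [0.54, -0.256, 0.01]), ([357.4, 163.8], 0.59, [0.494, -0.216, 0.01])]
bearing []
spacer []
```

```bash
python3 -m handwheel '[{"grip":1,"travel":[0,0,0.2],"spin":0},{"grip":1,"travel":[0,0,0.4],"spin":0},{"grip":1,"travel":[0,0,0.6],"spin":0},{"grip":1,"travel":[0,0,0.7],"spin":0},{"grip":1,"travel":[0,0,0.7],"spin":0},{"grip":1,"travel":[0,0,0.6],"spin":0},{"grip":1,"travel":[0,0,0.4],"spin":0},{"grip":1,"travel":[0,0,0.25],"spin":0}]'
python3 -m handwheel '[{"grip":1,"travel":[0,0,0.04],"spin":0},{"grip":1,"travel":[0,0,0.0],"spin":0}]';python3 q.py
```

```text
time_s: 41.82
tcp_pos: [0.5265, -0.1918, 0.0379]
eef_rot: [180.0, -0.0, -96.3]
contact_force: [-1.0, -0.5, -2.6]
gripper_width: 0.0157
gripper_force: 40.0
time_s: 42.08
tcp_pos: [0.5269, -0.1919, 0.038]
eef_rot: [-180.0, -0.0, -96.3]
contact_force: [1.0, -0.2, -2.4]
gripper_width: 0.0159
gripper_force: 40.0
F [ 1.03 -0.21 -2.36] M [ 0.14 -0.1   0.02] z 0.038 t 42.075
pin in tool -0.3676 -0.0136 [-179.96   -0.    -96.33]
```

```bash
python3 -m handwheel '[{"grip":1,"travel":[0,0,0.05],"spin":0},{"grip":1,"travel":[0,0,0.03],"spin":0},{"grip":1,"travel":[0,0,0.0],"spin":0}]'>/dev/null;python3 q.py
```

```text
F [ 0.39 -0.38 -2.28] M [ 0.17 -0.04  0.03] z 0.0357 t 42.45
pin in tool -0.3676 -0.0139 [-179.99    0.    -96.33]
```

```bash
python3 -m handwheel '[{"grip":1,"travel":[0,0,0.03],"spin":0},{"grip":1,"travel":[0,0,0.0],"spin":0}]'>/dev/null;python3 q.py
```

```text
F [ 0.6  -0.69 -2.27] M [ 0.14 -0.04  0.01] z 0.0348 t 42.7
pin in tool -0.3676 -0.014 [179.99   0.   -96.33]
```

```bash
python3 -m handwheel '[{"grip":1,"travel":[0,0,0.03],"spin":0},{"grip":1,"travel":[0,0,0.0],"spin":0}]'>/dev/null;python3 q.py
```

```text
F [-0.52  0.41 -2.01] M [ 0.19 -0.07 -0.01] z 0.0341 t 42.95
pin in tool -0.3676 -0.014 [180.    -0.   -96.33]
```

```bash
python3 -m handwheel '[{"grip":1,"travel":[0,0,0.02],"spin":0},{"grip":1,"travel":[0,0,0.0],"spin":0}]'>/dev/null;python3 q.py
```

```text
F [-1.95  0.36  4.71] M [0.48 0.65 0.02] z 0.034 t 43.2
pin in tool -0.3676 -0.014 [-1.7999e+02 -1.0000e-02 -9.6330e+01]
```

```bash
python3 -m handwheel '[{"grip":1,"travel":[0,0,-0.01],"spin":0},{"grip":-1,"travel":[0,0,0],"spin":0},{"grip":-1,"travel":[0,0,0],"spin":0},{"grip":-1,"travel":[0,0,0],"spin":0},{"grip":-1,"travel":[0,0,0],"spin":0},{"grip":-1,"travel":[0,0,0],"spin":0},{"grip":-1,"travel":[0,0,0],"spin":0},{"grip":-1,"travel":[0,0,0],"spin":0}]'
python3 -m handwheel '[{"grip":-1,"travel":[0,0,-0.3],"spin":0},{"grip":-1,"travel":[0,0,-0.8],"spin":0},{"grip":-1,"travel":[0,0,-1],"spin":0},{"grip":-1,"travel":[0,0,-1],"spin":0},{"grip":-1,"travel":[0,0,-1],"spin":0},{"grip":-1,"travel":[0,0,-1],"spin":0},{"grip":-1,"travel":[0,0,0],"spin":0},{"grip":-1,"travel":[0,0,0],"spin":0}]'
python3 - <<'E'
from h import *
s=telemetry.get_state(); w=cap('wrist','w15.png'); cap('top','t15.png')
for n in('wrist','top'):
  for k,z in [('wedge',.02),('wedge_grip',.046),('clip',.028),('bearing',.01),('spacer',.02)]: print(n,k,[(np.round(d['position'],1).tolist(),round(d['p'],2),ray(n,d['position'],z,s).round(3).tolist()) for d in models.find_in(n,k)][:2])
E
```

```text
time_s: 44.2
tcp_pos: [0.5266, -0.1918, 0.0339]
eef_rot: [-180.0, 0.0, -96.3]
contact_force: [-0.0, -0.6, -0.1]
gripper_width: 0.0803
gripper_force: 0.0
time_s: 45.2
tcp_pos: [0.5263, -0.1917, 0.1614]
eef_rot: [-180.0, 0.0, -96.3]
contact_force: [-0.6, -0.0, 0.4]
gripper_width: 0.0874
gripper_force: 0.0
wrist wedge [([324.3, 164.4], 0.92, [0.522, -0.215, 0.02])]
wrist wedge_grip [([323.3, 166.1], 0.89, [0.523, -0.219, 0.046])]
wrist clip [([317.3, 143.8], 0.93, [0.526, -0.235, 0.028])]
wrist bearing [([329.1, 141.3], 0.69, [0.516, -0.234, 0.01]), ([396.6, 269.1], 0.6, [0.46, -0.096, 0.01])]
wrist spacer [([262.2, 270.2], 0.91, [0.596, -0.115, 0.02])]
top wedge [([487.0, 175.2], 0.83, [0.611, -0.524, 0.02]), ([375.4, 209.7], 0.56, [0.512, -0.222, 0.02])]
top wedge_grip [([489.0, 176.0], 0.97, [0.604, -0.517, 0.046]), ([390.6, 210.9], 0.68, [0.506, -0.257, 0.046])]
top clip [([393.4, 211.5], 0.65, [0.507, -0.268, 0.028]), ([380.5, 211.6], 0.57, [0.506, -0.234, 0.028])]
top bearing [([331.0, 231.6], 0.67, [0.452, -0.105, 0.01]), ([373.4, 211.9], 0.26, [0.507, -0.218, 0.01])]
top spacer []
```

```bash
python3 -c "
from plant import close_job
print(close_job())"
```

```text
the job is handed in; nothing more can be done
None
```

The wedge, with the clip riding on it, is set down and released in the tray and the job is handed in at about 45 s; the hand-in gave no verdict, and I could not confirm the clip and plate contact forces directly, only hand forces of up to about 6 N.

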